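# Set up the cookie baking station

## Robot

A 6-joint arm with a two-finger parallel gripper is mounted at the origin on the work surface. World frame = base frame: x ahead of the robot, y to its left, z up, the work surface at z = 0. Lengths are in m, angles in rad, forces in N, time in s.
With the tool pointing down it reaches from about 0.225 to 0.875 m from the base axis. Payload 3.4 kg.
Tool frame: the origin (TCP) lies midway between the tips of the shut fingers; the grasp point (between the pads) lies robot.grip_point_offset behind it (robot.grip_point_offset is the distance from the TCP to the grasp point, in m); z points along the fingers, y is the line along which they close (so a half turn about z gives the same grasp; the last joint's range is limited). The gripper opens to 85 mm and grips with 20 to 120 N. Pads are 22 mm wide; open, the fingers measure 114 mm over their backs; the gripper's body (76 mm by 85 mm) begins 54 mm behind the grasp point. The pads swing forward as they close: fully open they stand 13 mm farther back than shut.
Start: joints at [-1.272, 0.276, 1.505, -0, 1.361, -0.121], TCP at [0.234, -0.525, 0.231] pointing down, gripper open.
Joint ranges: [-2.89, 2.89], [-0.75, 2.08], [0.22, 2.7], [-1.18, 4.32], [0.11, 2.71], [-2.7, 2.7]. Speed limits (rad/s): [2.57, 2.57, 3.14, 3.14, 3.14, 3.14].

## Interface

Orientations are given as a rotation vector (axis times angle).
In Python, from rig import monitor, eyes, robot, models gives the robot as it stands.
- The arm moves only by the tool servo_tool, never from a script. Its arguments are lists of equal length, an entry for each row: "linear": the shift along the tool's x, y, z in m, a list of three; "angular": the turn, a rotation vector about the tool's x, y, z in degrees, a list of three; "fingers": the opening, from 0 (shut) to 1 (fully open). A call has 1 to 12 rows; each row is the pose to reach, as a shift and turn from the pose commanded when the call began, along the tool's axes at that moment; what a row does not reach only later rows make up. A row lasts 1/8 s, in which the tool goes at most 62.5 mm and 10.7 degrees, less where a joint would pass 70% of its speed; a pose out of reach is approached as far as the arm can. A call with a gripper value outside its range is refused whole. The fingers move at their own pace and stop on an object; the grip force is fixed at half the most. Time passes only in rows, so rows that repeat a pose let the fingers close. It gives the time, the measured TCP pose, the force, the opening and the grip force at its end, in the units of the state.
- monitor.get_obs(): the state, without advancing time (a new reading comes with each control period).
- eyes.capture(name): name is "scene" or "top"; returns a dict with "image" (420x560x3 uint8, red, green, blue), "fx", "fy", "cx", "cy" (pixels), "world_to_cam" (4x4, takes a point from world to camera coordinates). Camera axes: x right, y down, z forward; pixel columns grow to the right and rows downward; lengths in m; the calibration is good to about 2 mm. A picture is of the moment at which its call begins. There is no depth.
- robot.close_job(): hands the job in; it is judged then, once.
Trained networks look in a picture, given as the dict that the camera call returned (one of the last four; its "shot" number tells which), for a name from the list of things; names that differ only in an ending like _2 or _b are one class to them, and where a whole thing is asked for, a point or a joint stands for the part that bears it (a point fixed in the world has none). Each returns a list of dicts, best first, with "score" (0 to 1); they miss things now and then, are a little off and sometimes report something else, mostly with a low value. They report only what shows in the picture. A call takes as long as a camera call. They do not tell look-alikes from the thing itself.
- models.look_for(picture, name): "point" ([x, y, z] in m, in world coordinates, good to about 4 mm: the middle of the surface that is visible of it).
- models.cut_out(picture, name): "mask" (420x560 bool, what is visible of it).
The state is a dict: "t": time; "q": joint angles; "qvel": joint speeds; "effort": joint torques, N m; "tool_pos": TCP position; "tool_rot": TCP orientation; "ft_force": force on the tool from outside, world axes, zero at the start; "moment": the same for the moment, N m; "finger_gap": finger opening in m; "gripper_force": force on a finger pad.
Only numpy, scipy, OpenCV 4.12 (cv2) and the standard library are available. Lean on these libraries where they do the work, as an engineer would, in place of code of your own. Each camera call takes 0.05 s, during which the arm holds its last target. There are 200 camera calls.

## Task

Load exactly three of the mould plugs into the four-pocket tray, one to a pocket, standing flat on the floor with the grip up, and leave one pocket empty and any spare plug on the table; and hang every pail that is there on the rack by its handle, one to a hook, with the bar on both prongs. Only when all that is done, start the machine by pressing the three keys fully down one at a time: the square one, then the small round one, then the large round one. Plugs may get knocked aside meanwhile, so see that all is still in place at the end, and do not knock over the teacup or the flask.

Things in the scene. Friction and masses are not known exactly. Their poses are not given: they have to be found in the camera images.
- plug0: one of four identical baking-mould plugs (3 or 4 are present, None from the start = absent): dark steel disc 60 mm across, 14 mm thick, 0.2 to 0.4 kg, with a thin stem and on top an upright wooden grip 24 mm across from 34 to 60 mm above the bottom. Origin: centre of the underside, z up
- plug1: one of four identical baking-mould plugs (3 or 4 are present, None from the start = absent): dark steel disc 60 mm across, 14 mm thick, 0.2 to 0.4 kg, with a thin stem and on top an upright wooden grip 24 mm across from 34 to 60 mm above the bottom. Origin: centre of the underside, z up
- plug2: one of four identical baking-mould plugs (3 or 4 are present, None from the start = absent): dark steel disc 60 mm across, 14 mm thick, 0.2 to 0.4 kg, with a thin stem and on top an upright wooden grip 24 mm across from 34 to 60 mm above the bottom. Origin: centre of the underside, z up
- plug3: one of four identical baking-mould plugs (3 or 4 are present, None from the start = absent): dark steel disc 60 mm across, 14 mm thick, 0.2 to 0.4 kg, with a thin stem and on top an upright wooden grip 24 mm across from 34 to 60 mm above the bottom. Origin: centre of the underside, z up
- pail0: one of two identical bare-metal pails with dark handles (1 or 2 present, None from the start = absent), upright: 84 mm across at the bottom, 100 mm at the rim, rim 75 mm up, 0.2 to 0.33 kg. A stiff 8 mm wire handle stands fixed over its mouth: two legs at y = +-53 mm and a straight level bar along y between them, its centre line 145 mm above the bottom. Origin: centre of the underside, z up
- pail1: one of two identical bare-metal pails with dark handles (1 or 2 present, None from the start = absent), upright: 84 mm across at the bottom, 100 mm at the rim, rim 75 mm up, 0.2 to 0.33 kg. A stiff 8 mm wire handle stands fixed over its mouth: two legs at y = +-53 mm and a straight level bar along y between them, its centre line 145 mm above the bottom. Origin: centre of the underside, z up
- rack: fixed dark wire rack with two hooks 140 mm apart along its y. Each hook: two parallel 8 mm prongs at y = +-34 mm from its middle, running from uprights 85 mm behind (+x) towards -x, falling slightly to a low point 190 mm above the table, then up to a tip 22 mm further out (-x) and 22 mm higher. Fingers fit between the prongs. Origin: on the table, midway under the hooks' low points
- hook0 (a point): hook 0: midway between its two prongs' low points, at the wires' centre lines; axes as the rack's. A hung bar's centre line rests 8 mm above it, lowered on from above with the bar along y
- hook1 (a point): hook 1: midway between its two prongs' low points, at the wires' centre lines; axes as the rack's. A hung bar's centre line rests 8 mm above it, lowered on from above with the bar along y
- tray: fixed open bare-metal tray, 155 x 155 mm, 18 mm high, walls and the cross-shaped divider 5 mm thick: four square pockets, 70 mm clear each, floor 5 mm above the table. Origin: centre of its underside
- pocket0 (a point): centre of the floor of tray pocket 0; axes as the tray's
- pocket1 (a point): centre of the floor of tray pocket 1; axes as the tray's
- pocket2 (a point): centre of the floor of tray pocket 2; axes as the tray's
- pocket3 (a point): centre of the floor of tray pocket 3; axes as the tray's
- console: fixed grey control box 200 x 90 mm (its x, y), 40 mm high, carrying the three keys in a row along its x, 65 mm apart, in any order. Origin: centre of the underside
- key_square (a joint): how far the square key, 30 mm wide, is pressed down, m: 0 up, 0.006 fully down; a spring (1.5 N at first, 5 N fully down) returns it. It counts as pressed from 0.0042
- key_square_top (a point): centre of the top face of the square key, 30 mm wide, about 62 mm above the table; pressed straight down
- key_small (a joint): how far the small round key, 22 mm across, is pressed down, m: 0 up, 0.006 fully down; a spring (1.5 N at first, 5 N fully down) returns it. It counts as pressed from 0.0042
- key_small_top (a point): centre of the top face of the small round key, 22 mm across, about 62 mm above the table; pressed straight down
- key_large (a joint): how far the large round key, 40 mm across, is pressed down, m: 0 up, 0.006 fully down; a spring (1.5 N at first, 5 N fully down) returns it. It counts as pressed from 0.0042
- key_large_top (a point): centre of the top face of the large round key, 40 mm across, about 62 mm above the table; pressed straight down
- teacup: white porcelain cup, 68 mm across, 55 mm high, stands loose; not part of the job. Origin: centre of the underside, z up
- flask: red drinking flask, 68 mm across, 200 mm tall, stands loose; not part of the job. Origin: centre of the underside, z up
Not all that is in view belongs to the job. Leave any blue or yellow look-alike of the pail0 alone. Of the things like the console, leave any that is purple; of the rest the larger one is meant.

How it is judged:
By the outcome, as a careful person would: the job done as asked, in the order asked, and still so for the second after the job is handed in, with the robot touching nothing.
Of plug0, plug1, plug2, plug3 only 3 to 4 are there at a start; the rules pass over those that are not, and their reading is None.
Of pail0, pail1 only 1 to 2 are there at a start; the rules pass over those that are not, and their reading is None.
At some moment in a run one of plug0, plug1, plug2, plug3 may be knocked a few centimetres aside while the robot is not near it.
It also fails if it takes over 210 s, if anything falls off the work surface, if the arm or the gripper's body presses on something with over 40 N, if the wrist force passes 120 N, or if a joint passes its speed limit or range.

## Working session

There is one attempt and no reset: what is moved stays moved. The work goes in short steps, Python scripts to look and compute and a tool call to move; the robot and the scene stay as the last step left them, time stands still between calls to the robot, and variables do not carry over. Pictures are saved under pics/ and viewed, at most 14 in all, crops included, and the job is handed in when it is done.

Besides the shell and the picture viewer there is one more tool, called after "Emit:" in YAML: its name, and indented under it one key for each argument. servo_tool: Moves the arm, as the interface text tells. Its arguments: {"type":"object","properties":{"linear":{"type":"array"},"angular":{"type":"array"},"fingers":{"type":"array"}},"required":["linear","angular","fingers"]}

```bash
mkdir -p pics; ls; cat > h.py <<'E'
import numpy as np, cv2
from scipy.spatial.transform import Rotation as R
from rig import monitor, eyes, robot, models
def snap(n, f=None):
    p=eyes.capture(n)
    if f: cv2.imwrite('pics/'+f,cv2.cvtColor(p['image'],cv2.COLOR_RGB2BGR))
    return p
def proj(p,X):
    c=p['world_to_cam']@np.r_[X,1]; return np.array([p['fx']*c[0]/c[2]+p['cx'],p['fy']*c[1]/c[2]+p['cy']])
def unproj(p,u,v,z):
    T=np.linalg.inv(p['world_to_cam']); d=T[:3,:3]@np.array([(u-p['cx'])/p['fx'],(v-p['cy'])/p['fy'],1]); o=T[:3,3]
    return o+d*(z-o[2])/d[2]
E
python3 - <<'E'
from h import *
for n in ['scene','top']:
    p=snap(n,n+'0.png')
    T=np.linalg.inv(p['world_to_cam']);print(n,T[:3,3].round(3),T[:3,2].round(2),p['fx'])
    for k in ['plug0','pail0','rack','tray','console','key_square','key_small','key_large','teacup','flask']:
        for d in models.look_for(p,k): print(k,round(d['score'],2),np.round(d['point'],3),proj(p,d['point']).round())
o=monitor.get_obs();print(o);print(robot.grip_point_offset)
E
```

```text
pics
scene [ 0.914 -0.491  1.182] [-0.36  0.42 -0.84] 458.76571430046124
plug0 0.84 [ 0.597 -0.34   0.012] [225. 359.]
plug0 0.61 [ 0.462 -0.004  0.014] [271. 239.]
plug0 0.57 [0.435 0.154 0.018] [298. 200.]
pail0 0.92 [0.264 0.396 0.049] [304. 122.]
pail0 0.68 [0.584 0.404 0.048] [385. 169.]
pail0 0.59 [0.439 0.366 0.049] [341. 153.]
pail0 0.16 [ 0.599 -0.341  0.013] [225. 360.]
rack 0.63 [0.725 0.111 0.019] [369. 263.]
tray 0.98 [ 0.576 -0.18   0.008] [261. 308.]
console 0.97 [ 0.219 -0.351  0.043] [122. 269.]
console 0.96 [ 0.372 -0.184  0.028] [205. 262.]
console 0.67 [ 0.467 -0.35   0.043] [184. 326.]
key_square 0.72 [ 0.463 -0.002  0.014] [272. 239.]
key_square 0.62 [ 0.386 -0.34   0.06 ] [164. 301.]
key_small 0.27 [ 0.519 -0.347  0.063] [198. 335.]
key_large 0.69 [ 0.519 -0.342  0.064] [200. 333.]
teacup 0.62 [0.335 0.213 0.037] [286. 168.]
teacup 0.54 [ 0.518 -0.344  0.063] [199. 334.]
teacup 0.19 [0.721 0.11  0.018] [367. 263.]
flask 0.65 [ 0.769 -0.203  0.136] [315. 346.]
flask 0.32 [0.338 0.214 0.036] [286. 169.]
top [0.367 0.01  1.337] [ 0.09 -0.01 -1.  ] 502.824288785105
[... 780 characters left out ...]
91.]
{'t': 1.1, 'q': array([-1.27197569e+00,  2.75897332e-01,  1.50489493e+00,  3.12877919e-05,
        1.36068267e+00, -1.21009922e-01]), 'qvel': array([-6.60539809e-04,  5.10413275e-04,  2.59025721e-04,  3.68820782e-05,
       -6.56443413e-04, -9.39828897e-04]), 'effort': array([-2.23673836e-03, -4.16676235e+01, -2.46101671e+01, -2.99135336e-04,
        2.30784244e-04,  1.54735552e-06]), 'tool_pos': array([ 0.2343861 , -0.52510696,  0.23133156]), 'tool_rot': array([3.07252032e+00, 6.54601892e-01, 6.42922715e-05]), 'ft_force': array([ 0.06389727,  0.3473891 , -0.08026742]), 'moment': array([0.06262548, 0.01917999, 0.00709244]), 'gripper_force': 0.0, 'finger_gap': 0.08529142464976722}
0.0187
```

View pics/scene0.png

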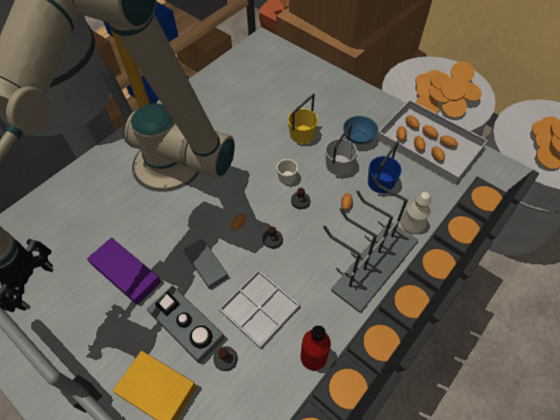

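View pics/top0.png

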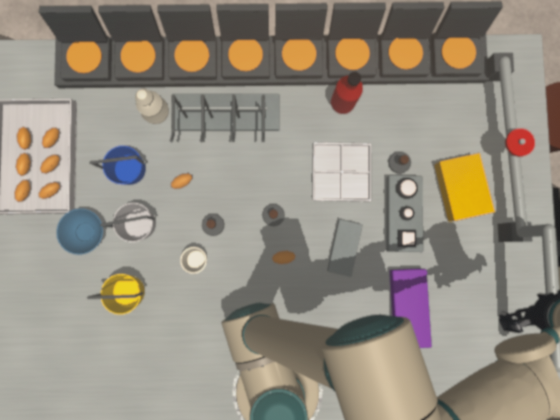

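The scene shows bare-metal pail at scene (341,155), which could be confused with the yellow pail (303,124), the blue pail (385,172) and the light-blue bowl (360,130). The plugs are at scene (225,358), (272,237) and (300,198). The grey console is at (185,322), against the small grey block (207,263), the purple block (122,268) and the yellow block. The fourth plug or second pail may be hidden behind the arm.

```bash
cat >> h.py <<'E'
from scipy.optimize import minimize
def circ(r,z,n=24): a=np.linspace(0,2*np.pi,n,endpoint=False); return np.c_[r*np.cos(a),r*np.sin(a),0*a+z]
def box(x,y,z0,z1): return np.array([[i*x/2,j*y/2,k] for i in(-1,1) for j in(-1,1) for k in(z0,z1)])
PLUG=[np.r_[circ(.03,0),circ(.03,.014)],np.r_[circ(.006,.014),circ(.006,.034)],np.r_[circ(.012,.034),circ(.012,.06)]]
def seg(a,b,r=.004): a,b=np.array(a),np.array(b); return np.r_[a+box(2*r,2*r,-r,r)*.85,b+box(2*r,2*r,-r,r)*.85]
PAIL=[np.r_[circ(.042,0),circ(.05,.075)],seg([0,.053,.06],[0,.053,.145]),seg([0,-.053,.06],[0,-.053,.145]),seg([0,-.053,.145],[0,.053,.145])]
TRAY=[box(.155,.155,0,.018)]
def place(P,x,y,a=0): return P@R.from_euler('z',a).as_matrix().T+[x,y,0]
def sil(p,parts,pose,S=4):
    m=np.zeros((420*S,560*S),np.uint8)
    for P in parts:
        Q=np.c_[place(P,*pose),np.ones(len(P))]@p['world_to_cam'].T
        uv=np.c_[p['fx']*Q[:,0]/Q[:,2]+p['cx'],p['fy']*Q[:,1]/Q[:,2]+p['cy']]
        cv2.fillConvexPoly(m,cv2.convexHull(((uv+.5)*S).round().astype(np.int32)),1)
    return cv2.resize(m.astype(np.float32),(560,420),interpolation=cv2.INTER_AREA)
def fit(pm,parts,x0,step=(.006,.006,.1)):
    def f(q):
        c=0
        for p,m in pm:
            s=sil(p,parts,q); c+=1-np.minimum(s,m).sum()/np.maximum(s,m).sum()
        return c/len(pm)
    n=len(x0); sx=np.vstack([x0]+[np.array(x0)+np.eye(n)[i]*step[i] for i in range(n)])
    r=minimize(f,x0,method='Nelder-Mead',options=dict(initial_simplex=sx,xatol=2e-4,fatol=1e-4,maxiter=150)); return r.x,1-r.fun
def masks(p,name,xy,z=.02,d=25):
    t=proj(p,[*xy,z]); best=None
    for c in models.cut_out(p,name):
        m=c['mask']; ys,xs=np.nonzero(m)
        e=np.hypot(xs.mean()-t[0],ys.mean()-t[1])
        if e<d and (best is None or e<best[0]): best=(e,m.astype(np.float32))
    return best and best[1]
def fits(ps,name,parts,x0,z=.02):
    pm=[(p,masks(p,name,x0[:2],z)) for p in ps]; pm=[q for q in pm if q[1] is not None]
    out=[fit([q],parts,x0) for q in pm]
    return fit(pm,parts,x0) if pm else None, out
E
python3 - <<'E'
from h import *
ps=[snap('scene'),snap('top')]
for n,P,x0 in [('plug0',PLUG,[.593,-.338]),('plug1',PLUG,[.455,0]),('plug2',PLUG,[.434,.157]),('pail0',PAIL,[.438,.367,.1]),('tray',TRAY,[.57,-.18,0])]:
    a,b=fits(ps,n,P,x0); print(n,a and (a[0].round(4),round(a[1],2)),[(q[0].round(4),round(q[1],2)) for q in b])
for p in ps:
  for k in ['key_square','key_small','key_large']:
    for c in models.cut_out(p,k):
        ys,xs=np.nonzero(c['mask']); print(k,round(c['score'],2),len(xs),unproj(p,xs.mean(),ys.mean(),.06).round(4))
a=cv2.resize(ps[0]['image'][165:315,310:430],None,fx=4,fy=4,interpolation=3)
b=cv2.resize(ps[1]['image'][85:150,165:285],None,fx=6*.53,fy=6*.53,interpolation=3)
im=np.zeros((600,790,3),np.uint8); im[:600,:480]=a
c=cv2.resize(ps[1]['image'][85:155,170:285],None,fx=2.65,fy=2.65,interpolation=3); im[:c.shape[0],482:482+c.shape[1]]=c
d=cv2.resize(ps[0]['image'][120:200,310:410],None,fx=3,fy=3,interpolation=3); im[300:540,482:782]=d
cv2.imwrite('pics/crop1.png',im[:,:,::-1])
E
```

```text
plug0 (array([ 0.592 , -0.3382]), np.float64(0.95)) [(array([ 0.5921, -0.3377]), np.float64(0.95)), (array([ 0.5915, -0.339 ]), np.float64(0.95))]
plug1 (array([0.4556, 0.0023]), np.float64(0.92)) [(array([0.4564, 0.0028]), np.float64(0.89)), (array([0.4553, 0.0022]), np.float64(0.96))]
plug2 (array([0.4333, 0.1634]), np.float64(0.87)) [(array([0.4312, 0.1659]), np.float64(0.88)), (array([0.4333, 0.1616]), np.float64(0.88))]
pail0 (array([0.4392, 0.3568, 0.1628]), np.float64(0.94)) [(array([0.4395, 0.3593, 0.2028]), np.float64(0.95)), (array([0.4388, 0.3556, 0.1585]), np.float64(0.95))]
tray (array([ 0.5685, -0.1811, -0.0364]), np.float64(0.97)) [(array([ 0.5686, -0.1808, -0.0355]), np.float64(0.97)), (array([ 0.5687, -0.1807, -0.0223]), np.float64(0.97))]
key_square 0.3 423 [0.3543 0.1942 0.06  ]
key_square 0.21 205 [ 0.5201 -0.3436  0.06  ]
key_square 0.19 335 [ 0.4775 -0.0177  0.06  ]
key_large 0.51 210 [ 0.5191 -0.3453  0.06  ]
key_large 0.43 3461 [ 0.5867 -0.1964  0.06  ]
key_square 0.45 138 [ 0.3882 -0.339   0.06  ]
key_small 0.41 69 [ 0.4518 -0.341   0.06  ]
key_small 0.41 139 [ 0.3877 -0.3385  0.06  ]
key_large 0.72 192 [ 0.5173 -0.3439  0.06  ]
```

View pics/crop1.png

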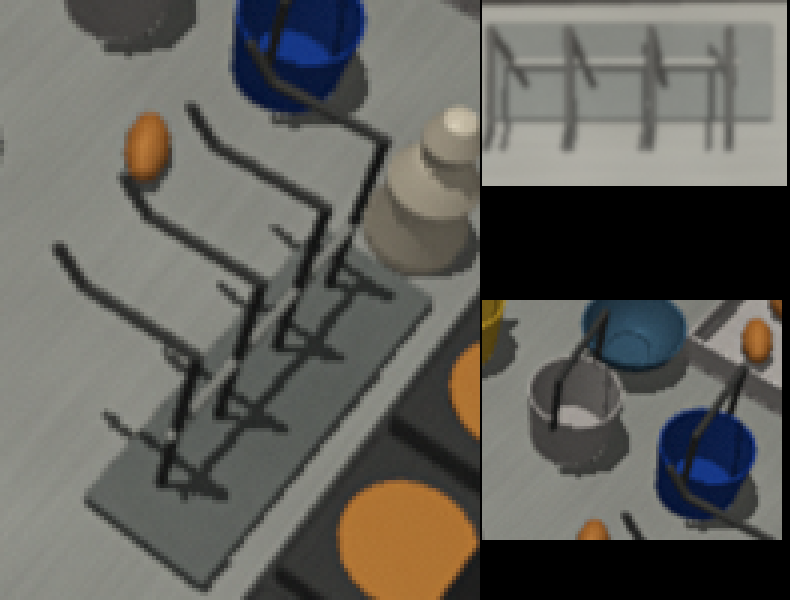

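The crop shows the bare-metal pail (its bar roughly along y), distinct from the blue one. The four rack prongs show in scene order from -y to +y, with low points at about (332,237), (347,218), (363,201) and (379,186). Next I fit the rack.

```bash
python3 - <<'E'
from h import *
from scipy.optimize import least_squares
ps=[snap('scene'),snap('top')]
ys=[-.104,-.036,.036,.104]
S=lambda l:[(310+u/4,165+v/4) for u,v in l]
tips=S([(59,247),(126,180),(190,107),(255,46)]); low=S([(87,287),(149,214),(213,146),(277,85)])
feet=S([(162,484),(220,412),(280,346),(332,283)])
tt=[(170+(u-482)/2.65,85+v/2.65) for u,v in [(729,146),(648,147),(568,147),(489,146)]]
def f(q,full=False):
    r=[]
    for i,y in enumerate(ys):
        for p,X,uv in [(ps[0],[-.022,y,.212],tips[i]),(ps[0],[0,y,.19],low[i]),(ps[0],[.085,y,.005],feet[i]),(ps[1],[-.025,y,.212],tt[i])]:
            r.append(proj(p,place(np.array([X]),*q)[0])-np.array(uv)-(.0))
    return np.ravel(r)
r=least_squares(f,[.65,.1,0],loss='soft_l1');print(r.x.round(4)); print(f(r.x).reshape(4,4,2).round(1))
for y in(-.07,.07): print(place(np.array([[0,y,.19]]),*r.x).round(4))
print(monitor.get_obs()['t'])
E
```

```text
[ 6.393e-01  1.287e-01 -2.000e-04]
[[[ 0.2  0.4]
  [-0.4 -0.2]
  [-0.2  1.2]
  [-0.9 -1.3]]

 [[-0.3 -0.5]
  [ 0.1  0.3]
  [-0.7  2.1]
  [-0.3 -1.3]]

 [[ 0.1 -0.1]
  [ 0.1 -0.5]
  [-1.6  1.3]
  [-1.9 -0.9]]

 [[-1.5 -0.8]
  [-1.5 -1.4]
  [-1.8  1.3]
  [-2.2 -0.1]]]
[[0.6393 0.0587 0.19  ]]
[[0.6393 0.1987 0.19  ]]
2.1
```

```bash
cat >> h.py <<'E'
def go(*targets):
    o=monitor.get_obs(); Rt=R.from_rotvec(o['tool_rot']); p=o['tool_pos']
    print('t',round(o['t'],2),'pos',p.round(4),'xang',np.degrees(np.arctan2(*Rt.as_matrix()[[1,0],0])).round(2),'gap',round(o['finger_gap'],4),'F',o['ft_force'].round(1),'gf',round(o['gripper_force'],1))
    for x,y,z,a in targets:
        G=R.from_euler('z',a,degrees=True)*R.from_rotvec([np.pi,0,0])
        print((x,y,z,a),'lin',(Rt.inv().apply(np.array([x,y,z])-p)).round(4),'ang',np.degrees((Rt.inv()*G).as_rotvec()).round(2))
E
python3 - <<'E'
from h import *
c=np.array([[.0375,-.0375,0],[.0375,.0375,0],[-.0375,.0375,0],[-.0375,-.0375,0]])
print(place(c,.5685,-.181,-.032).round(4))
go((.592,-.338,.15,0),(.592,-.338,.03,0))
E
```

```text
[[ 0.6048 -0.2197  0.    ]
 [ 0.6072 -0.1447  0.    ]
 [ 0.5322 -0.1423  0.    ]
 [ 0.5298 -0.2173  0.    ]]
t 2.1 pos [ 0.2343 -0.5251  0.2313] xang 24.05 gap 0.0852 F [-0.3  0.2  0.7] gf 0.0
(0.592, -0.338, 0.15, 0) lin [ 0.4029 -0.0251  0.0813] ang [1.000e-02 0.000e+00 2.405e+01]
(0.592, -0.338, 0.03, 0) lin [ 0.4029 -0.0251  0.2013] ang [1.000e-02 0.000e+00 2.405e+01]
```

Emit:
servo_tool:
  linear:
    - [0.403, -0.025, 0.03]
    - [0.403, -0.025, 0.03]
    - [0.403, -0.025, 0.03]
    - [0.403, -0.025, 0.03]
    - [0.403, -0.025, 0.03]
    - [0.403, -0.025, 0.03]
    - [0.403, -0.025, 0.06]
    - [0.403, -0.025, 0.06]
    - [0.403, -0.025, 0.08]
    - [0.403, -0.025, 0.08]
  angular:
    - [0, 0, 24]
    - [0, 0, 24]
    - [0, 0, 24]
    - [0, 0, 24]
    - [0, 0, 24]
    - [0, 0, 24]
    - [0, 0, 24]
    - [0, 0, 24]
    - [0, 0, 24]
    - [0, 0, 24]
  fingers: [1, 1, 1, 1, 1, 1, 1, 1, 1, 1]

```text
t: 3.35
tool_pos: [0.5906, -0.3382, 0.1504]
tool_rot: [-3.14, -0.0, 0.004]
ft_force: [-0.9, -0.1, -0.2]
finger_gap: 0.0854
gripper_force: 0.0
```

```bash
python3 - <<'E'
from h import *
go((.592,-.338,.03,0))
p=snap('top','top1.png')
for k in ['plug0','pail0']:
    for d in models.look_for(p,k): print(k,round(d['score'],2),np.round(d['point'],3))
E
```

```text
t 3.35 pos [ 0.5906 -0.3382  0.1504] xang 0.01 gap 0.0854 F [-0.9 -0.1 -0.2] gf 0.0
(0.592, -0.338, 0.03, 0) lin [ 1.800e-03 -1.000e-04  1.204e-01] ang [-0.07  0.16  0.01]
plug0 0.87 [0.434 0.159 0.014]
plug0 0.8 [0.465 0.007 0.015]
plug0 0.7 [ 0.592 -0.327  0.015]
pail0 0.71 [0.589 0.4   0.036]
pail0 0.55 [0.435 0.37  0.029]
```

View pics/top1.png

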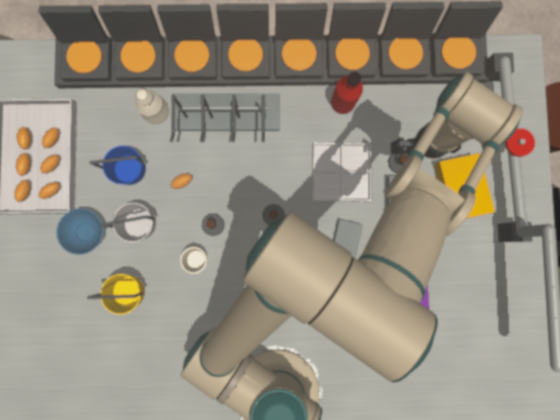

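The top view shows the gripper over the plug near (402,158); the other plugs stay at (212,224) and (273,214), with only one grey pail at (134,222).

Emit:
servo_tool:
  linear:
    - [0.0015, 0, 0.06]
    - [0.0015, 0, 0.1]
    - [0.0015, 0, 0.12]
    - [0.0015, 0, 0.12]
    - [0.0015, 0, 0.12]
    - [0.0015, 0, 0.12]
    - [0.0015, 0, 0.12]
    - [0.0015, 0, 0.12]
    - [0.0015, 0, 0.06]
    - [0.0015, 0, 0.06]
  angular:
    - [0, 0, 0]
    - [0, 0, 0]
    - [0, 0, 0]
    - [0, 0, 0]
    - [0, 0, 0]
    - [0, 0, 0]
    - [0, 0, 0]
    - [0, 0, 0]
    - [0, 0, 0]
    - [0, 0, 0]
  fingers: [1, 1, 1, 0, 0, 0, 0, 0, 0, 0]

```text
t: 4.75
tool_pos: [0.5967, -0.3402, 0.0962]
tool_rot: [3.135, 0.002, 0.013]
ft_force: [0.2, -0.8, -3.0]
finger_gap: 0.0222
gripper_force: 60.4
```

```bash
python3 - <<'E'
from h import *
go((.605,-.220,.1,0),(.605,-.220,.039,0))
E
```

```text
t 4.75 pos [ 0.5967 -0.3402  0.0962] xang 0.07 gap 0.0222 F [ 0.2 -0.8 -3. ] gf 60.4
(0.605, -0.22, 0.1, 0) lin [ 0.0084 -0.1202 -0.0045] ang [ 0.37 -0.49  0.07]
(0.605, -0.22, 0.039, 0) lin [ 0.0079 -0.1206  0.0565] ang [ 0.37 -0.49  0.07]
```

Emit:
servo_tool:
  linear:
    - [0.01, -0.06, -0.01]
    - [0.013, -0.118, -0.01]
    - [0.013, -0.118, -0.01]
    - [0.013, -0.118, -0.01]
    - [0.013, -0.118, 0.0]
    - [0.013, -0.118, 0.0]
  angular:
    - [0, 0, 0]
    - [0, 0, 0]
    - [0, 0, 0]
    - [0, 0, 0]
    - [0, 0, 0]
    - [0, 0, 0]
  fingers: [0, 0, 0, 0, 0, 0]

```text
t: 5.5
tool_pos: [0.6054, -0.2207, 0.0895]
tool_rot: [-3.14, 0.001, 0.005]
ft_force: [-0.3, 0.3, -3.9]
finger_gap: 0.0226
gripper_force: 60.5
```

```bash
python3 - <<'E'
from h import *
go((.605,-.220,.1,0))
ps=[snap('scene'),snap('top')]
o=monitor.get_obs(); z=o['tool_pos'][2]-.03
T=[P+[0,0,z] for P in PLUG]
for p in ps:
    for d in models.look_for(p,'plug0'): print(round(d['score'],2),np.round(d['point'],3))
print(fits(ps,'plug0',T,[.605,-.22],z+.02))
p=ps[0]
u,v=proj(p,[.605,-.2,.08]).astype(int)
cv2.imwrite('pics/c2.png',cv2.resize(p['image'][v-60:v+60,u-70:u+70,::-1],None,fx=4,fy=4,interpolation=3))
E
```

```text
t 5.5 pos [ 0.6054 -0.2207  0.0895] xang -0.04 gap 0.0226 F [-0.3  0.3 -3.9] gf 60.5
(0.605, -0.22, 0.1, 0) lin [-0.0004 -0.0007 -0.0105] ang [-0.07  0.17 -0.04]
0.83 [0.439 0.156 0.015]
0.66 [ 0.608 -0.203  0.007]
0.51 [ 0.617 -0.222  0.068]
0.79 [0.459 0.005 0.02 ]
0.79 [0.434 0.163 0.012]
0.51 [ 0.59  -0.228  0.073]
((array([ 0.63193306, -0.16683589]), np.float64(0.277569055557251)), [(array([ 0.63193306, -0.16683589]), np.float64(0.277569055557251))])
```

View pics/c2.png

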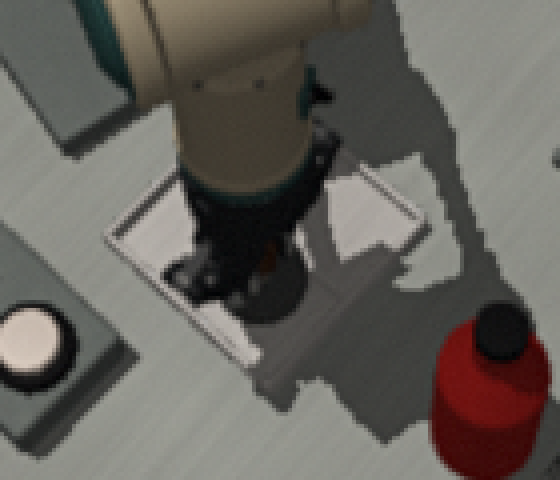

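The view shows the plug held upright over the right-hand pocket. I lower it and release.

Emit:
servo_tool:
  linear:
    - [0, 0, 0.03]
    - [0, 0, 0.045]
    - [0, 0, 0.0525]
    - [0, 0, 0.0535]
    - [0, 0, 0.0535]
    - [0, 0, 0.0535]
    - [0, 0, 0.0535]
    - [0, 0, 0.0535]
    - [0, 0, 0.0535]
    - [0, 0, 0]
    - [0, 0, -0.06]
    - [0, 0, -0.1]
  angular:
    - [0, 0, 0]
    - [0, 0, 0]
    - [0, 0, 0]
    - [0, 0, 0]
    - [0, 0, 0]
    - [0, 0, 0]
    - [0, 0, 0]
    - [0, 0, 0]
    - [0, 0, 0]
    - [0, 0, 0]
    - [0, 0, 0]
    - [0, 0, 0]
  fingers: [0, 0, 0, 0, 0, 0.55, 0.55, 0.55, 0.55, 0.55, 0.55, 0.8]

```text
t: 7.3
tool_pos: [0.6074, -0.2204, 0.1946]
tool_rot: [3.14, 0.001, 0.005]
ft_force: [-0.3, 0.5, -0.1]
finger_gap: 0.0636
gripper_force: 0.0
```

```bash
python3 - <<'E'
from h import *
go((.455,.003,.19,0),(.455,.003,.03,0))
ps=[snap('scene'),snap('top')]
for n,x in [('plug1',[.455,.002]),('plug2',[.434,.160])]:
    a,b=fits(ps,n,PLUG,x); print(n,a and (a[0].round(4),round(a[1],2)),[(q[0].round(4),round(q[1],2)) for q in b])
E
```

```text
t 7.3 pos [ 0.6074 -0.2204  0.1946] xang 0.05 gap 0.0636 F [-0.3  0.5 -0.1] gf 0.0
(0.455, 0.003, 0.19, 0) lin [-0.1522 -0.2236  0.0036] ang [ 0.1  -0.2   0.05]
(0.455, 0.003, 0.03, 0) lin [-0.1528 -0.2239  0.1636] ang [ 0.1  -0.2   0.05]
plug1 (array([0.4558, 0.0023]), np.float64(0.76)) [(array([0.4558, 0.009 ]), np.float64(0.59)), (array([0.4558, 0.0022]), np.float64(0.95))]
plug2 (array([0.4334, 0.163 ]), np.float64(0.91)) [(array([0.4333, 0.1644]), np.float64(0.92)), (array([0.4334, 0.1619]), np.float64(0.92))]
```

Emit:
servo_tool:
  linear:
    - [-0.04, -0.056, 0]
    - [-0.08, -0.112, 0]
    - [-0.12, -0.168, 0]
    - [-0.1495, -0.2225, 0.02]
    - [-0.1495, -0.2225, 0.05]
    - [-0.1495, -0.2225, 0.09]
    - [-0.1495, -0.2225, 0.13]
    - [-0.1495, -0.2225, 0.16]
    - [-0.1495, -0.2225, 0.16]
    - [-0.1495, -0.2225, 0.16]
  angular:
    - [0, 0, 0]
    - [0, 0, 0]
    - [0, 0, 0]
    - [0, 0, 0]
    - [0, 0, 0]
    - [0, 0, 0]
    - [0, 0, 0]
    - [0, 0, 0]
    - [0, 0, 0]
    - [0, 0, 0]
  fingers: [1, 1, 1, 1, 1, 1, 1, 1, 1, 1]

```text
t: 8.85
tool_pos: [0.457, 0.0023, 0.0314]
tool_rot: [3.142, 0.001, -0.001]
ft_force: [0.7, 0.1, -0.5]
finger_gap: 0.0854
gripper_force: 0.0
```

```bash
python3 - <<'E'
from h import *
go((.4556,.0022,.03,0))
E
```

```text
t 8.85 pos [0.457  0.0023 0.0314] xang 0.05 gap 0.0854 F [ 0.7  0.1 -0.5] gf 0.0
(0.4556, 0.0022, 0.03, 0) lin [-0.0014  0.0001  0.0014] ang [0.   0.02 0.05]
```

Emit:
servo_tool:
  linear:
    - [0, 0, 0]
    - [0, 0, 0]
    - [0, 0, 0]
    - [0, 0, 0]
    - [0, 0, 0]
    - [0, 0, -0.04]
    - [0, 0, -0.08]
    - [0.03, 0.05, -0.08]
    - [0.06, 0.1, -0.08]
    - [0.076, 0.1445, -0.07]
    - [0.076, 0.1445, -0.06]
    - [0.076, 0.1445, -0.06]
  angular:
    - [0, 0, 0]
    - [0, 0, 0]
    - [0, 0, 0]
    - [0, 0, 0]
    - [0, 0, 0]
    - [0, 0, 0]
    - [0, 0, 0]
    - [0, 0, 0]
    - [0, 0, 0]
    - [0, 0, 0]
    - [0, 0, 0]
    - [0, 0, 0]
  fingers: [0, 0, 0, 0, 0, 0, 0, 0, 0, 0, 0, 0]

```text
t: 10.35
tool_pos: [0.5309, -0.1413, 0.0894]
tool_rot: [-3.139, -0.0, 0.008]
ft_force: [0.2, 0.0, -2.4]
finger_gap: 0.0221
gripper_force: 59.9
```

```bash
python3 - <<'E'
from h import *
go((.5322,-.1423,.037,0))
E
```

```text
t 10.35 pos [ 0.5309 -0.1413  0.0894] xang 0.01 gap 0.0221 F [ 0.2  0.  -2.4] gf 59.9
(0.5322, -0.1423, 0.037, 0) lin [0.0016 0.0011 0.0524] ang [-0.13  0.29  0.01]
```

Held. Lower, release, raise.

Emit:
servo_tool:
  linear:
    - [0, 0, 0.03]
    - [0, 0, 0.045]
    - [0, 0, 0.0525]
    - [0, 0, 0.0535]
    - [0, 0, 0.0535]
    - [0, 0, 0.0535]
    - [0, 0, 0.0535]
    - [0, 0, 0.0535]
    - [0, 0, 0.0535]
    - [0, 0, 0]
    - [0, 0, -0.06]
    - [0, 0, -0.1]
  angular:
    - [0, 0, 0]
    - [0, 0, 0]
    - [0, 0, 0]
    - [0, 0, 0]
    - [0, 0, 0]
    - [0, 0, 0]
    - [0, 0, 0]
    - [0, 0, 0]
    - [0, 0, 0]
    - [0, 0, 0]
    - [0, 0, 0]
    - [0, 0, 0]
  fingers: [0, 0, 0, 0, 0, 0.55, 0.55, 0.55, 0.55, 0.55, 0.55, 0.8]

```text
t: 11.85
tool_pos: [0.5338, -0.1424, 0.1943]
tool_rot: [3.14, 0.001, 0.005]
ft_force: [0.2, -0.0, -0.0]
finger_gap: 0.0639
gripper_force: 0.0
```

```bash
python3 - <<'E'
from h import *
ps=[snap('scene'),snap('top')]
for n,x in [('plug2',[.434,.163])]:
    a,b=fits(ps,n,PLUG,x); print(n,a and (a[0].round(4),round(a[1],2)),[(q[0].round(4),round(q[1],2)) for q in b])
go((.4334,.162,.19,0),(.4334,.162,.03,0))
E
```

```text
plug2 (array([0.4096, 0.1725]), np.float64(0.86)) [(array([0.4109, 0.1734]), np.float64(0.82)), (array([0.4096, 0.172 ]), np.float64(0.92))]
t 12.05 pos [ 0.5331 -0.1421  0.1919] xang 0.05 gap 0.0684 F [-0.2  0.9 -0.3] gf 0.0
(0.4334, 0.162, 0.19, 0) lin [-0.0994 -0.3042  0.0016] ang [ 0.04 -0.08  0.05]
(0.4334, 0.162, 0.03, 0) lin [-0.0996 -0.3043  0.1616] ang [ 0.04 -0.08  0.05]
```

Plug2 has been knocked to about (.410, .172). I move above it and re-measure.

Emit:
servo_tool:
  linear:
    - [-0.02, -0.055, 0]
    - [-0.04, -0.11, 0]
    - [-0.06, -0.165, 0]
    - [-0.08, -0.22, 0]
    - [-0.1, -0.27, 0]
    - [-0.122, -0.3145, 0]
    - [-0.122, -0.3145, 0]
    - [-0.122, -0.3145, 0]
  angular:
    - [0, 0, 0]
    - [0, 0, 0]
    - [0, 0, 0]
    - [0, 0, 0]
    - [0, 0, 0]
    - [0, 0, 0]
    - [0, 0, 0]
    - [0, 0, 0]
  fingers: [0.9, 0.9, 0.9, 0.9, 0.9, 0.9, 0.9, 0.9]

```text
t: 13.05
tool_pos: [0.4102, 0.1718, 0.1901]
tool_rot: [3.14, 0.003, -0.003]
ft_force: [0.5, -1.1, 0.3]
finger_gap: 0.0768
gripper_force: 0.0
```

```bash
python3 - <<'E'
from h import *
ps=[snap('scene'),snap('top')]
for n,x in [('plug2',[.41,.172])]:
    a,b=fits(ps,n,PLUG,x); print(n,a and (a[0].round(4),round(a[1],2)),[(q[0].round(4),round(q[1],2)) for q in b])
for p in ps:
  for k in['plug0','teacup']:
    for d in models.look_for(p,k): print(k,round(d['score'],2),np.round(d['point'],3))
go((.41,.172,.03,0))
E
```

```text
plug2 (array([0.4103, 0.1739]), np.float64(0.92)) [(array([0.4103, 0.1739]), np.float64(0.92))]
plug0 0.87 [ 0.61  -0.226  0.018]
plug0 0.67 [ 0.539 -0.148  0.02 ]
plug0 0.61 [0.411 0.165 0.019]
teacup 0.73 [0.34  0.209 0.032]
plug0 0.88 [ 0.603 -0.218  0.021]
plug0 0.83 [ 0.534 -0.138  0.022]
plug0 0.38 [0.392 0.158 0.012]
teacup 0.81 [0.344 0.221 0.016]
t 13.45 pos [0.4111 0.1717 0.1912] xang -0.03 gap 0.077 F [-0.5  0.3 -0.5] gf 0.0
(0.41, 0.172, 0.03, 0) lin [-0.0011 -0.0003  0.1612] ang [ 0.01 -0.   -0.03]
```

Emit:
servo_tool:
  linear:
    - [0, 0, 0.05]
    - [0, 0, 0.1]
    - [0, 0, 0.14]
    - [0, 0, 0.16]
    - [0, 0, 0.16]
    - [0, 0, 0.16]
    - [0, 0, 0.16]
    - [0, 0, 0.16]
    - [0, 0, 0.16]
    - [0, 0, 0.11]
    - [0, 0, 0.05]
    - [0, 0, 0.05]
  angular:
    - [0, 0, 0]
    - [0, 0, 0]
    - [0, 0, 0]
    - [0, 0, 0]
    - [0, 0, 0]
    - [0, 0, 0]
    - [0, 0, 0]
    - [0, 0, 0]
    - [0, 0, 0]
    - [0, 0, 0]
    - [0, 0, 0]
    - [0, 0, 0]
  fingers: [0.9, 0.9, 0.9, 0.9, 0.9, 0, 0, 0, 0, 0, 0, 0]

```text
t: 14.95
tool_pos: [0.414, 0.1731, 0.1453]
tool_rot: [-3.139, -0.002, -0.016]
ft_force: [1.0, 0.2, -2.9]
finger_gap: 0.022
gripper_force: 60.2
```

```bash
python3 - <<'E'
from h import *
go((.5298,-.2173,.14,0))
E
```

```text
t 14.95 pos [0.414  0.1731 0.1453] xang 0.06 gap 0.022 F [ 1.   0.2 -2.9] gf 60.2
(0.5298, -0.2173, 0.14, 0) lin [0.1153 0.3905 0.0056] ang [-0.13 -0.59  0.07]
```

Emit:
servo_tool:
  linear:
    - [0.017, 0.055, 0]
    - [0.034, 0.11, 0]
    - [0.05, 0.165, 0]
    - [0.067, 0.22, 0]
    - [0.084, 0.275, 0]
    - [0.1, 0.33, 0]
    - [0.12, 0.389, 0]
    - [0.12, 0.389, 0.02]
    - [0.12, 0.389, 0.05]
    - [0.12, 0.389, 0.05]
    - [0.12, 0.389, 0.05]
  angular:
    - [0, 0, 0]
    - [0, 0, 0]
    - [0, 0, 0]
    - [0, 0, 0]
    - [0, 0, 0]
    - [0, 0, 0]
    - [0, 0, 0]
    - [0, 0, 0]
    - [0, 0, 0]
    - [0, 0, 0]
    - [0, 0, 0]
  fingers: [0, 0, 0, 0, 0, 0, 0, 0, 0, 0, 0]

```text
t: 16.32
tool_pos: [0.5309, -0.2164, 0.091]
tool_rot: [-3.141, -0.002, 0.001]
ft_force: [-0.4, -0.5, -2.6]
finger_gap: 0.022
gripper_force: 60.5
```

```bash
python3 - <<'E'
from h import *
go((.5298,-.2173,.037,0))
E
```

```text
t 16.32 pos [ 0.5309 -0.2164  0.091 ] xang 0.07 gap 0.022 F [-0.4 -0.5 -2.6] gf 60.5
(0.5298, -0.2173, 0.037, 0) lin [-0.0011  0.0009  0.054 ] ang [-0.02  0.05  0.07]
```

Emit:
servo_tool:
  linear:
    - [0, 0, 0.03]
    - [0, 0, 0.045]
    - [0, 0, 0.0525]
    - [0, 0, 0.0535]
    - [0, 0, 0.0535]
    - [0, 0, 0.0535]
    - [0, 0, 0.0535]
    - [0, 0, 0.0535]
    - [0, 0, 0.0535]
    - [0, 0, 0]
    - [0, 0, -0.06]
    - [0, 0, -0.12]
  angular:
    - [0, 0, 0]
    - [0, 0, 0]
    - [0, 0, 0]
    - [0, 0, 0]
    - [0, 0, 0]
    - [0, 0, 0]
    - [0, 0, 0]
    - [0, 0, 0]
    - [0, 0, 0]
    - [0, 0, 0]
    - [0, 0, 0]
    - [0, 0, 0]
  fingers: [0, 0, 0, 0, 0, 0.5, 0.5, 0.5, 0.5, 0.5, 0.5, 0.8]

```text
t: 17.82
tool_pos: [0.5308, -0.2165, 0.213]
tool_rot: [-3.142, -0.001, 0.0]
ft_force: [1.1, -1.7, -0.6]
finger_gap: 0.0596
gripper_force: 0.0
```

```bash
python3 - <<'E'
from h import *
go((.4392,.3568,.26,99))
E
```

```text
t 17.82 pos [ 0.5308 -0.2165  0.213 ] xang 0.05 gap 0.0596 F [ 1.1 -1.7 -0.6] gf 0.0
(0.4392, 0.3568, 0.26, 99) lin [-0.0911 -0.5733 -0.047 ] ang [-1.000e-02  0.000e+00 -9.895e+01]
```

Emit:
servo_tool:
  linear:
    - [-0.01, -0.05, -0.05]
    - [-0.018, -0.1, -0.05]
    - [-0.025, -0.15, -0.05]
    - [-0.033, -0.2, -0.05]
    - [-0.04, -0.25, -0.05]
    - [-0.05, -0.3, -0.05]
    - [-0.06, -0.36, -0.05]
    - [-0.07, -0.42, -0.05]
    - [-0.08, -0.48, -0.05]
    - [-0.091, -0.54, -0.05]
    - [-0.091, -0.573, -0.05]
    - [-0.091, -0.573, -0.05]
  angular:
    - [0, 0, -10]
    - [0, 0, -20]
    - [0, 0, -30]
    - [0, 0, -40]
    - [0, 0, -50]
    - [0, 0, -60]
    - [0, 0, -70]
    - [0, 0, -80]
    - [0, 0, -90]
    - [0, 0, -99]
    - [0, 0, -99]
    - [0, 0, -99]
  fingers: [0.9, 0.9, 0.9, 0.9, 0.9, 0.9, 0.9, 0.9, 0.9, 0.9, 0.9, 0.9]

```text
t: 19.32
tool_pos: [0.439, 0.3585, 0.2608]
tool_rot: [-2.035, -2.393, 0.0]
ft_force: [0.4, -0.5, -0.0]
finger_gap: 0.0765
gripper_force: 0.0
```

```bash
python3 - <<'E'
from h import *
ps=[snap('scene','scene3.png'),snap('top')]
a,b=fits(ps,'pail0',PAIL,[.4392,.3568,.16],.05); print(a and (a[0].round(4),round(a[1],2)),[(q[0].round(4),round(q[1],2)) for q in b])
for p in ps:
  for k in['plug0','pail0']:
    for d in models.look_for(p,k): print(k,round(d['score'],2),np.round(d['point'],3))
go((.439,.357,.126,99))
E
```

```text
(array([0.4392, 0.3567, 0.1611]), np.float64(0.93)) [(array([0.4401, 0.358 , 0.203 ]), np.float64(0.93)), (array([0.4385, 0.3554, 0.1413]), np.float64(0.95))]
plug0 0.93 [ 0.607 -0.224  0.016]
plug0 0.81 [ 0.54  -0.146  0.02 ]
plug0 0.75 [ 0.534 -0.223  0.023]
plug0 0.45 [ 0.519 -0.344  0.065]
pail0 0.88 [0.442 0.365 0.05 ]
pail0 0.86 [0.588 0.408 0.048]
pail0 0.68 [0.265 0.395 0.049]
pail0 0.6 [0.728 0.105 0.016]
plug0 0.97 [ 0.533 -0.138  0.019]
plug0 0.75 [ 0.526 -0.211  0.019]
plug0 0.59 [ 0.604 -0.217  0.022]
pail0 0.93 [0.438 0.366 0.028]
pail0 0.9 [0.278 0.369 0.015]
pail0 0.6 [0.59  0.399 0.036]
t 19.73 pos [0.4398 0.3554 0.2615] xang 98.97 gap 0.0767 F [-0.7  0.1  0.1] gf 0.0
(0.439, 0.357, 0.126, 99) lin [ 0.0017 -0.0006  0.1355] ang [ 0.02  0.01 -0.03]
```

View pics/scene3.png

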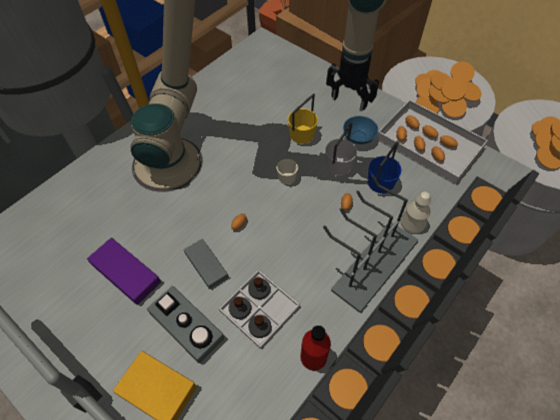

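The three plugs stand in the tray pockets at (258,287), (240,306) and (260,323). Only one bare-metal pail is there, at (341,155). I grasp it now.

Emit:
servo_tool:
  linear:
    - [0, 0, 0.05]
    - [0, 0, 0.1]
    - [0, 0, 0.125]
    - [0, 0, 0.134]
    - [0, 0, 0.134]
    - [0, 0, 0.134]
    - [0, 0, 0.134]
    - [0, 0, 0.134]
    - [0, 0, 0.134]
    - [0, 0, 0.134]
    - [0, 0, 0.12]
    - [0, 0, 0.12]
  angular:
    - [0, 0, 0]
    - [0, 0, 0]
    - [0, 0, 0]
    - [0, 0, 0]
    - [0, 0, 0]
    - [0, 0, 0]
    - [0, 0, 0]
    - [0, 0, 0]
    - [0, 0, 0]
    - [0, 0, 0]
    - [0, 0, 0]
    - [0, 0, 0]
  fingers: [0.9, 0.9, 0.9, 0.9, 0, 0, 0, 0, 0, 0, 0, 0]

```text
t: 21.22
tool_pos: [0.4402, 0.3567, 0.1421]
tool_rot: [2.039, 2.389, 0.003]
ft_force: [0.6, -0.1, -2.8]
finger_gap: 0.0058
gripper_force: 58.8
```

```bash
python3 - <<'E'
from h import *
go((.5,.0587,.2205,90),(.6393,.0587,.2205,90))
ps=[snap('scene'),snap('top')]
for k in [.01,.02]:
  a,b=fits(ps,'pail0',[P+[0,0,k] for P in PAIL],[.4392,.3568,.16],.05); print(a and (a[0].round(4),round(a[1],2)),[(q[0].round(4),round(q[1],2)) for q in b])
E
```

```text
t 21.23 pos [0.4402 0.3567 0.1421] xang 99.05 gap 0.0058 F [ 0.6 -0.1 -2.8] gf 58.8
(0.5, 0.0587, 0.2205, 90) lin [-0.3036  0.0123 -0.0786] ang [ 0.11 -0.04  9.05]
(0.6393, 0.0587, 0.2205, 90) lin [-0.3256  0.1499 -0.0783] ang [ 0.11 -0.04  9.05]
(array([0.4399, 0.3546, 0.0598]), np.float64(0.76)) [(array([0.4389, 0.3609, 0.1208]), np.float64(0.89)), (array([0.44  , 0.351 , 0.0428]), np.float64(0.69))]
(array([0.4424, 0.3514, 0.1352]), np.float64(0.76)) [(array([0.4433, 0.3541, 0.1614]), np.float64(0.89)), (array([0.4392, 0.3484, 0.1428]), np.float64(0.68))]
```

Emit:
servo_tool:
  linear:
    - [0, 0, -0.04]
    - [0, 0, -0.08]
    - [-0.03, 0.001, -0.08]
    - [-0.065, 0.002, -0.08]
    - [-0.1, 0.004, -0.08]
    - [-0.14, 0.005, -0.08]
    - [-0.18, 0.007, -0.08]
    - [-0.22, 0.009, -0.08]
    - [-0.255, 0.01, -0.08]
    - [-0.285, 0.012, -0.08]
    - [-0.303, 0.012, -0.08]
    - [-0.303, 0.012, -0.08]
  angular:
    - [0, 0, 0]
    - [0, 0, 0]
    - [0, 0, 1]
    - [0, 0, 2]
    - [0, 0, 3]
    - [0, 0, 4]
    - [0, 0, 5]
    - [0, 0, 6]
    - [0, 0, 7]
    - [0, 0, 8]
    - [0, 0, 9]
    - [0, 0, 9]
  fingers: [0, 0, 0, 0, 0, 0, 0, 0, 0, 0, 0, 0]

```text
t: 23.02
tool_pos: [0.4991, 0.0584, 0.2211]
tool_rot: [-2.222, -2.22, 0.0]
ft_force: [0.2, 1.1, -2.7]
finger_gap: 0.0056
gripper_force: 58.9
```

```bash
python3 - <<'E'
from h import *
ps=[snap('scene'),snap('top')]
go((.6393,.0587,.2205,90),(.6393,.0587,.178,90))
p=ps[0]; q=ps[1]
im=np.zeros((600,800,3),np.uint8)
a=cv2.resize(p['image'][150:320,260:430],(520,520),interpolation=3); im[:520,:520]=a
b=cv2.resize(q['image'][80:220,150:290],(278,278),interpolation=3); im[:278,522:800]=b
cv2.imwrite('pics/c4.png',im[:,:,::-1])
E
```

```text
t 23.12 pos [0.4988 0.0598 0.2212] xang 90.06 gap 0.0059 F [-0.2  0.6 -2.9] gf 58.9
(0.6393, 0.0587, 0.2205, 90) lin [-0.0012  0.1405  0.0006] ang [-0.03 -0.06  0.06]
(0.6393, 0.0587, 0.178, 90) lin [-0.0013  0.1405  0.0431] ang [-0.03 -0.06  0.06]
```

View pics/c4.png

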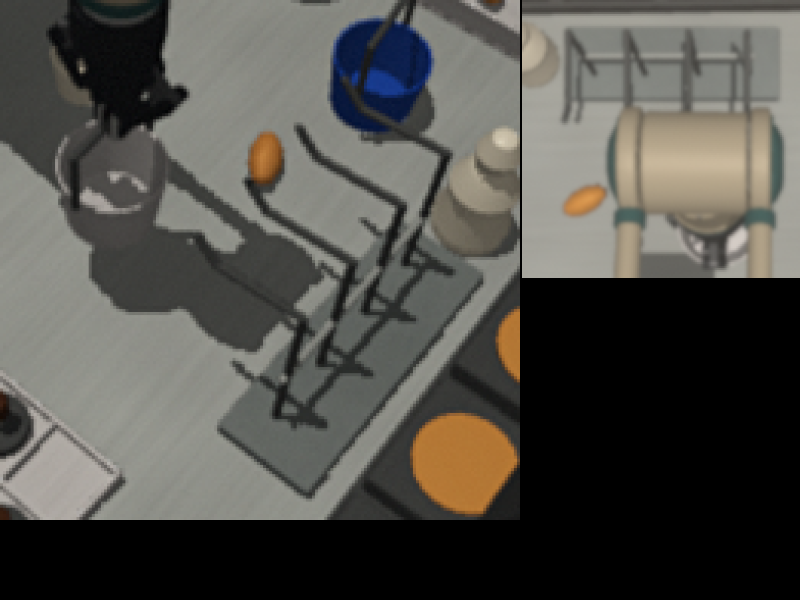

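The pail hangs level from the fingers in front of the rack, between the lower two prongs (hook0). I move in and watch the force.

Emit:
servo_tool:
  linear:
    - [0, 0.02, 0]
    - [0, 0.04, 0]
    - [0, 0.06, 0]
    - [0, 0.08, 0]
    - [0, 0.1, 0]
    - [0, 0.12, 0]
    - [0, 0.14, 0]
    - [0, 0.14, 0]
    - [0, 0.14, 0]
    - [0, 0.14, 0.01]
    - [0, 0.14, 0.02]
    - [0, 0.14, 0.03]
  angular:
    - [0, 0, 0]
    - [0, 0, 0]
    - [0, 0, 0]
    - [0, 0, 0]
    - [0, 0, 0]
    - [0, 0, 0]
    - [0, 0, 0]
    - [0, 0, 0]
    - [0, 0, 0]
    - [0, 0, 0]
    - [0, 0, 0]
    - [0, 0, 0]
  fingers: [0, 0, 0, 0, 0, 0, 0, 0, 0, 0, 0, 0]

```text
t: 24.62
tool_pos: [0.6384, 0.0591, 0.1903]
tool_rot: [-2.22, -2.222, 0.001]
ft_force: [-0.7, -0.4, -3.6]
finger_gap: 0.0059
gripper_force: 58.9
```

```bash
python3 - <<'E'
from h import *
go((.6393,.0587,.178,90))
E
```

```text
t 24.62 pos [0.6384 0.0591 0.1903] xang 90.05 gap 0.0059 F [-0.7 -0.4 -3.6] gf 58.9
(0.6393, 0.0587, 0.178, 90) lin [-0.0004  0.0009  0.0123] ang [-0.05  0.    0.05]
```

Emit:
servo_tool:
  linear:
    - [0, 0.001, 0.006]
    - [0, 0.001, 0.01]
    - [0, 0.001, 0.012]
    - [0, 0.001, 0.012]
    - [0, 0.001, 0.012]
  angular:
    - [0, 0, 0]
    - [0, 0, 0]
    - [0, 0, 0]
    - [0, 0, 0]
    - [0, 0, 0]
  fingers: [0, 0, 0, 0, 0]

```text
t: 25.25
tool_pos: [0.6401, 0.0591, 0.1814]
tool_rot: [2.219, 2.221, 0.001]
ft_force: [-3.2, 0.8, 4.9]
finger_gap: 0.0054
gripper_force: 59.9
```

Emit:
servo_tool:
  linear:
    - [0, 0, 0]
    - [0, 0, 0]
    - [0, 0, 0]
    - [0, 0, 0]
    - [0, 0, -0.01]
    - [0, 0, -0.025]
    - [0, 0, -0.05]
    - [0, 0, -0.08]
    - [0, 0, -0.12]
    - [0, 0, -0.12]
  angular:
    - [0, 0, 0]
    - [0, 0, 0]
    - [0, 0, 0]
    - [0, 0, 0]
    - [0, 0, 0]
    - [0, 0, 0]
    - [0, 0, 0]
    - [0, 0, 0]
    - [0, 0, 0]
    - [0, 0, 0]
  fingers: [0.35, 0.35, 0.35, 0.35, 0.35, 0.35, 0.35, 0.35, 0.35, 0.35]

```text
t: 26.5
tool_pos: [0.6421, 0.0591, 0.3048]
tool_rot: [2.215, 2.217, 0.011]
ft_force: [-0.2, -0.7, 0.2]
finger_gap: 0.0298
gripper_force: 0.0
```

```bash
python3 - <<'E'
from h import *
go((.388,-.339,.29,90),(.388,-.339,.29,0))
o=monitor.get_obs(); print(o['q'].round(2))
E
```

```text
t 26.5 pos [0.6421 0.0591 0.3048] xang 90.05 gap 0.0298 F [-0.2 -0.7  0.2] gf 0.0
(0.388, -0.339, 0.29, 90) lin [-0.3979 -0.2546  0.0124] ang [0.56 0.01 0.05]
(0.388, -0.339, 0.29, 0) lin [-0.3979 -0.2546  0.0124] ang [ 0.45 -0.43 90.05]
[-0.02  0.35  1.22 -0.    1.56 -0.02]
```

Emit:
servo_tool:
  linear:
    - [-0.045, -0.028, 0]
    - [-0.09, -0.056, 0]
    - [-0.135, -0.084, 0]
    - [-0.18, -0.112, 0]
    - [-0.225, -0.14, 0]
    - [-0.27, -0.168, 0]
    - [-0.315, -0.196, 0.03]
    - [-0.36, -0.224, 0.08]
    - [-0.398, -0.252, 0.12]
    - [-0.398, -0.252, 0.16]
    - [-0.398, -0.252, 0.16]
    - [-0.398, -0.252, 0.16]
  angular:
    - [0, 0, 0]
    - [0, 0, 0]
    - [0, 0, 0]
    - [0, 0, 0]
    - [0, 0, 0]
    - [0, 0, 0]
    - [0, 0, 0]
    - [0, 0, 0]
    - [0, 0, 0]
    - [0, 0, 0]
    - [0, 0, 0]
    - [0, 0, 0]
  fingers: [0, 0, 0, 0, 0, 0, 0, 0, 0, 0, 0, 0]

```text
t: 28.0
tool_pos: [0.3894, -0.3394, 0.1407]
tool_rot: [2.219, 2.221, 0.0]
ft_force: [0.2, 0.0, 1.0]
finger_gap: 0.0001
gripper_force: 0.0
```

```bash
python3 - <<'E'
from h import *
ps=[snap('scene','scene5.png'),snap('top')]
go((.388,-.339,.08,90))
for n,x in [('plug0',[.605,-.22]),('plug1',[.532,-.142]),('plug2',[.53,-.217])]:
    T=[P+[0,0,.005] for P in PLUG]
    a,b=fits(ps,n,T,x); print(n,a and (a[0].round(4),round(a[1],2)),[(q[0].round(4),round(q[1],2)) for q in b])
a,b=fits(ps,'pail0',[P+[0,0,.053] for P in PAIL],[.639,.0587,0],.1);print(a,b)
for p in ps:
    for d in models.look_for(p,'plug0'): print(round(d['score'],2),np.round(d['point'],3))
E
```

```text
t 28.1 pos [ 0.39   -0.3397  0.1415] xang 90.12 gap -0.0 F [-0.1  0.5  0.7] gf 0.0
(0.388, -0.339, 0.08, 90) lin [ 0.0009 -0.0022  0.0615] ang [0.17 0.18 0.12]
plug0 (array([ 0.6045, -0.2202]), np.float64(0.91)) [(array([ 0.6045, -0.2201]), np.float64(0.96)), (array([ 0.6045, -0.22  ]), np.float64(0.87))]
plug1 (array([ 0.5325, -0.142 ]), np.float64(0.88)) [(array([ 0.5328, -0.1407]), np.float64(0.87)), (array([ 0.5329, -0.1423]), np.float64(0.9))]
plug2 (array([ 0.5295, -0.2168]), np.float64(0.9)) [(array([ 0.5301, -0.2175]), np.float64(0.89)), (array([ 0.529 , -0.2174]), np.float64(0.91))]
(array([ 0.63995898,  0.05914088, -0.00095593]), np.float64(0.8765663504600525)) [(array([0.64018646, 0.05914634, 0.00382961]), np.float64(0.8727782368659973)), (array([ 0.6397724 ,  0.05843149, -0.01121659]), np.float64(0.8847102522850037))]
0.94 [ 0.54  -0.146  0.02 ]
0.92 [ 0.61  -0.224  0.018]
0.85 [ 0.533 -0.223  0.02 ]
0.39 [ 0.582 -0.176  0.007]
0.84 [ 0.604 -0.219  0.02 ]
0.79 [ 0.535 -0.137  0.02 ]
0.78 [ 0.529 -0.212  0.021]
```

View pics/scene5.png

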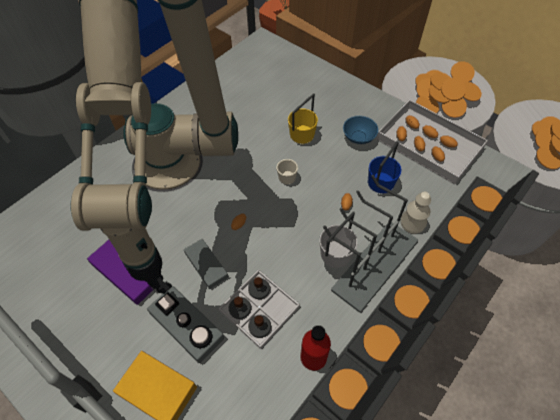

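The pail hangs on hook0 at (338,243), and the plugs are in place in the tray. The gripper is over the square key at (166,300). I press it in stages.

Emit:
servo_tool:
  linear:
    - [0, -0.001, 0.03]
    - [0, -0.001, 0.06]
    - [0, -0.001, 0.07]
    - [0, -0.001, 0.07]
    - [0, -0.001, 0.07]
    - [0, -0.001, 0.07]
  angular:
    - [0, 0, 0]
    - [0, 0, 0]
    - [0, 0, 0]
    - [0, 0, 0]
    - [0, 0, 0]
    - [0, 0, 0]
  fingers: [0, 0, 0, 0, 0, 0]

```text
t: 29.35
tool_pos: [0.388, -0.3397, 0.0704]
tool_rot: [2.219, 2.221, -0.0]
ft_force: [-0.0, -0.0, 0.1]
finger_gap: -0.0001
gripper_force: 0.0
```

Emit:
servo_tool:
  linear:
    - [0, 0, 0.005]
    - [0, 0, 0.009]
    - [0, 0, 0.012]
    - [0, 0, 0.014]
    - [0, 0, 0.015]
    - [0, 0, 0.015]
    - [0, 0, 0.015]
  angular:
    - [0, 0, 0]
    - [0, 0, 0]
    - [0, 0, 0]
    - [0, 0, 0]
    - [0, 0, 0]
    - [0, 0, 0]
    - [0, 0, 0]
  fingers: [0, 0, 0, 0, 0, 0, 0]

```text
t: 30.22
tool_pos: [0.3876, -0.3393, 0.0559]
tool_rot: [2.22, 2.222, -0.0]
ft_force: [-2.1, 2.5, 13.7]
finger_gap: -0.0004
gripper_force: 6.9
```

Full-down stop felt (13.7 N). Raise and go over the small key.

Emit:
servo_tool:
  linear:
    - [0, 0, -0.02]
    - [0, 0, -0.04]
    - [0, 0, -0.04]
    - [-0.001, 0.035, -0.04]
    - [-0.002, 0.065, -0.04]
    - [-0.002, 0.065, -0.04]
    - [-0.002, 0.065, -0.03]
    - [-0.002, 0.065, -0.016]
    - [-0.002, 0.065, -0.016]
    - [-0.002, 0.065, -0.016]
  angular:
    - [0, 0, 0]
    - [0, 0, 0]
    - [0, 0, 0]
    - [0, 0, 0]
    - [0, 0, 0]
    - [0, 0, 0]
    - [0, 0, 0]
    - [0, 0, 0]
    - [0, 0, 0]
    - [0, 0, 0]
  fingers: [0, 0, 0, 0, 0, 0, 0, 0, 0, 0]

```text
t: 31.48
tool_pos: [0.452, -0.3411, 0.0701]
tool_rot: [-2.221, -2.222, 0.0]
ft_force: [0.5, 0.1, 0.7]
finger_gap: -0.0002
gripper_force: 0.0
```

Emit:
servo_tool:
  linear:
    - [0, 0, 0.005]
    - [0, 0, 0.009]
    - [0, 0, 0.012]
    - [0, 0, 0.014]
    - [0, 0, 0.0155]
    - [0, 0, 0.0155]
    - [0, 0, 0.0155]
  angular:
    - [0, 0, 0]
    - [0, 0, 0]
    - [0, 0, 0]
    - [0, 0, 0]
    - [0, 0, 0]
    - [0, 0, 0]
    - [0, 0, 0]
  fingers: [0, 0, 0, 0, 0, 0, 0]

```text
t: 32.35
tool_pos: [0.4526, -0.3412, 0.056]
tool_rot: [2.22, 2.222, -0.0]
ft_force: [-1.5, 0.6, 8.7]
finger_gap: -0.0002
gripper_force: 4.6
```

Emit:
servo_tool:
  linear:
    - [0, 0, -0.02]
    - [0, 0, -0.04]
    - [0, 0, -0.04]
    - [-0.001, 0.035, -0.04]
    - [-0.003, 0.065, -0.04]
    - [-0.003, 0.065, -0.04]
    - [-0.003, 0.065, -0.03]
    - [-0.003, 0.065, -0.015]
    - [-0.003, 0.065, -0.015]
    - [-0.003, 0.065, -0.015]
  angular:
    - [0, 0, 0]
    - [0, 0, 0]
    - [0, 0, 0]
    - [0, 0, 0]
    - [0, 0, 0]
    - [0, 0, 0]
    - [0, 0, 0]
    - [0, 0, 0]
    - [0, 0, 0]
    - [0, 0, 0]
  fingers: [0, 0, 0, 0, 0, 0, 0, 0, 0, 0]

```text
t: 33.6
tool_pos: [0.517, -0.3441, 0.0696]
tool_rot: [-2.221, -2.222, 0.0]
ft_force: [0.9, 0.2, -0.1]
finger_gap: -0.0003
gripper_force: 0.0
```

```bash
python3 - <<'E'
from h import *
p=snap('scene')
go((.518,-.344,.056,90))
for d in models.look_for(p,'plug0')+models.look_for(p,'pail0'): print(round(d['score'],2),np.round(d['point'],3))
E
```

```text
t 33.65 pos [ 0.5173 -0.3442  0.07  ] xang 90.03 gap -0.0002 F [-0.4 -0.6  0.8] gf 0.0
(0.518, -0.344, 0.056, 90) lin [0.0002 0.0007 0.014 ] ang [0.02 0.02 0.03]
0.83 [ 0.538 -0.145  0.018]
0.81 [ 0.534 -0.225  0.021]
0.9 [0.583 0.404 0.046]
0.76 [0.64  0.071 0.1  ]
0.67 [0.263 0.397 0.052]
```

```bash
python3 - <<'E'
from h import *
p=snap('top'); q=snap('scene')
for s in (p,q):
    for d in models.look_for(s,'plug0'): print(round(d['score'],2),np.round(d['point'],3))
u,v=proj(q,[.56,-.22,.03]).astype(int)
cv2.imwrite('pics/c6.png',cv2.resize(q['image'][v-60:v+60,u-70:u+70,::-1],None,fx=4,fy=4,interpolation=3))
E
```

```text
0.73 [ 0.534 -0.138  0.023]
0.69 [ 0.603 -0.215  0.021]
0.57 [ 0.527 -0.211  0.019]
0.96 [ 0.612 -0.225  0.019]
0.85 [ 0.53  -0.221  0.02 ]
```

View pics/c6.png

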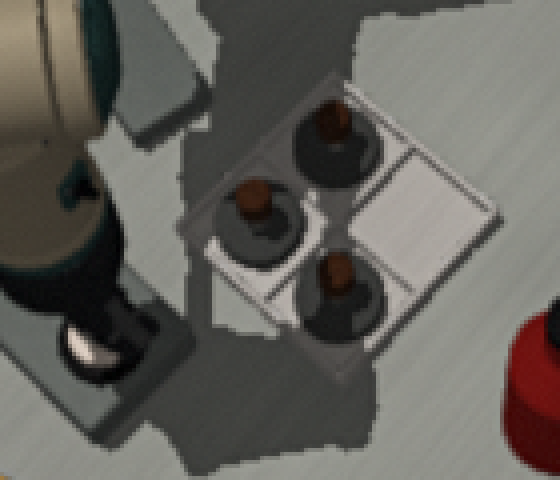

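The crop shows all three plugs seated in their pockets, with the fourth pocket empty and the finger over the large key. I press it now.

Emit:
servo_tool:
  linear:
    - [0, 0, 0.005]
    - [0, 0, 0.009]
    - [0, 0, 0.012]
    - [0, 0, 0.014]
    - [0, 0, 0.0155]
    - [0, 0, 0.0155]
    - [0, 0, 0.0155]
  angular:
    - [0, 0, 0]
    - [0, 0, 0]
    - [0, 0, 0]
    - [0, 0, 0]
    - [0, 0, 0]
    - [0, 0, 0]
    - [0, 0, 0]
  fingers: [0, 0, 0, 0, 0, 0, 0]

```text
t: 34.83
tool_pos: [0.5175, -0.344, 0.056]
tool_rot: [2.22, 2.222, -0.0]
ft_force: [-1.8, 2.6, 11.6]
finger_gap: -0.0002
gripper_force: 5.4
```

Emit:
servo_tool:
  linear:
    - [0, 0, -0.02]
    - [0, 0, -0.06]
    - [0, 0, -0.12]
    - [0, 0, -0.15]
    - [0, 0, -0.15]
    - [0, 0, -0.15]
  angular:
    - [0, 0, 0]
    - [0, 0, 0]
    - [0, 0, 0]
    - [0, 0, 0]
    - [0, 0, 0]
    - [0, 0, 0]
  fingers: [0, 0, 0, 0, 0, 0]

```text
t: 35.58
tool_pos: [0.5168, -0.3434, 0.2028]
tool_rot: [-2.219, -2.221, 0.0]
ft_force: [-0.7, -0.3, -0.8]
finger_gap: -0.0
gripper_force: 0.0
```

```bash
python3 - <<'E'
from h import *
p=snap('scene','scene7.png'); q=snap('top')
for s in (p,q):
  for k in ('plug0','pail0','teacup','flask'):
    for d in models.look_for(s,k): print(k,round(d['score'],2),np.round(d['point'],3))
E
```

```text
plug0 0.95 [ 0.538 -0.147  0.018]
plug0 0.88 [ 0.606 -0.225  0.017]
plug0 0.78 [ 0.532 -0.224  0.021]
pail0 0.95 [0.588 0.406 0.044]
pail0 0.85 [0.64  0.068 0.1  ]
pail0 0.8 [0.263 0.396 0.05 ]
pail0 0.4 [ 0.772 -0.205  0.133]
teacup 0.59 [0.337 0.214 0.034]
teacup 0.32 [ 0.608 -0.221  0.019]
flask 0.75 [ 0.773 -0.204  0.132]
flask 0.36 [0.725 0.111 0.021]
plug0 0.92 [ 0.526 -0.214  0.019]
plug0 0.72 [ 0.603 -0.219  0.022]
plug0 0.57 [ 0.535 -0.139  0.02 ]
plug0 0.53 [ 0.583 -0.168  0.006]
pail0 0.83 [0.636 0.062 0.071]
pail0 0.57 [0.266 0.399 0.029]
teacup 0.6 [0.347 0.214 0.012]
flask 0.83 [ 0.747 -0.178  0.132]
```

View pics/scene7.png

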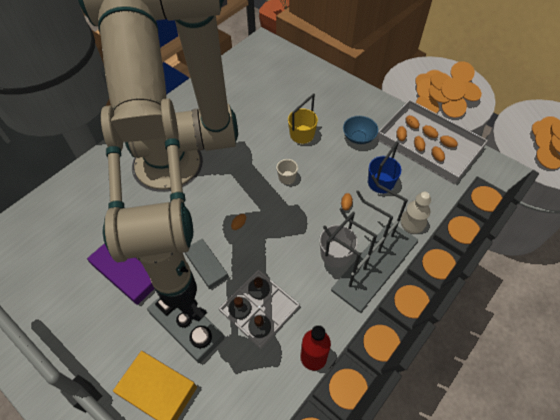

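The final view shows three plugs in the tray, the pail on its hook at (338,243), and the cup (287,172) and flask (316,347) standing.

```bash
python3 -c "
from h import *
print(robot.close_job())"
```

```text
the job is handed in; nothing more can be done
None
```

The job is done and handed in: three plugs are in the tray with one pocket empty, the only bare-metal pail is on the rack, and the keys were pressed square, small round, then large round; in the last picture everything was still in place, with the cup and flask standing.

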